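# Pack the pen kit in layers and lock it with the packing block

### The job

Pack the wooden pen kit case in layers: lay the yellow pen in its channel on the floor of the kit, then set the black zip case upright on the rails over it, long side along the packing direction, and slide it gently up against the stop wall. Then push the orange packing block down into the gap between the zip case and the spring pad until it stands fully home on the rails, and let go. Never ram the kit, and leave the purple pen and the other things on the table where they are.

Things in the scene. Friction and masses are not known exactly. Their poses are not given: they have to be found in the camera images.
- kit: Open wooden pen kit case, grey rails, blue lining, fixed to the table. Outside 160 mm (x) by 124 mm (y); origin on the table, at y = 0 in the pen channel and 3 mm off the outline's middle; z up; y is the packing direction. Floor top z = 5. End walls at |x| = 75 to 80, top 30 mm. Stop wall at +y (inner face y = +51), plain wall at y = -60 to -65, tops 44 mm.
- pen_seat (a point): Middle of the pen channel on the kit's floor; axes as the kit's. The channel runs along x, 26 mm wide (|y| < 13) and 150 mm long, open at the top, and cuts through rails and cheeks. Between the two rails (|x| < 19) the bay is open down to the floor from y = -60 to +51, so fingers can enter beside the pen there.
- stop_wall (a point): On the inner face of the stop wall, middle of its length, at rail-top height; axes as the kit's. A 52 mm face of the zip case goes against it, its centre then 39 mm from here towards -y. Rails: along y at |x| = 19 to 31.5, tops 22 mm above the table; outside them cheeks at |x| = 31.5 to 37.5, tops 44 mm.
- block_seat (a point): Where the centre of the packing block's underside stands when home, on the rail tops (22 mm above the table); axes as the kit's. The slot is 63 mm along x, between the cheeks. Home, the block's top is 48 mm above the table, 4 mm over the cheeks, so fingers beside its 58 mm ends cannot take it all the way: start it in the gap, let go, push it home from above.
- pad_face (a point): Middle of the face of the steel spring pad at the kit's -y end, 31 mm above the table; axes as the kit's. Pad 50 mm along x, top 43 mm high, its upper 13 mm sloping back 25 degrees as a lead-in. At rest the face is at the kit's y = -48, 21 mm from the zip case if that is at the stop wall; it yields up to 5 mm towards -y, with 3.2 N at first and 0.8 N more per mm.
- yellow_pen: Bright yellow capped fountain pen lying on the table, 137 mm long along its y, 13 mm wide (its solid runs from x = -5 to +8 mm), 14 mm high, 24 g; origin at its middle on the underside. May lie either way round in the channel.
- zip_case: Small black zip case with a paper label, a rigid block 52 mm (x) by 78 mm (y) by 50 mm high, about 80 g; origin at the centre of its underside, z up. On the rails its 78 mm side lies along the kit's y, either way round; its top is then 72 mm above the table, 28 mm above the cheeks.
- packing_block: Orange packing block with a small black inlay on its flat top, 58 mm (x) by 24 mm (y) by 26 mm high, about 40 g; foot tapered over 8.6 mm to 16 mm in y; origin at the centre of its underside, z up. Goes in with its 58 mm side along the kit's x, either way round; pushes the pad back 3 mm. Takes 8 to 15 N of push: its weight alone does not sink it, and friction holds it part way in.
- purple_pen: purple capped fountain pen lying on the table, same size as the yellow one; not part of the job. Origin at its middle on the underside, its y along the pen.
- tub: white tub with a pink perforated lid, 68 mm, 36 mm high; bystander; origin at the centre of its underside
- tin: round green tin, 50 mm, 26 mm high; bystander; origin at the centre of its underside
- vial_1: ink vial with a pale cap, 27 mm, 78 mm high; bystander; origin at the centre of its underside
- ink_bottle_1: ink bottle with a black cap, 35 mm, 50 mm high; bystander; origin at the centre of its underside
- bulb_blower: blue bulb blower standing upright, 50 mm, 104 mm high; bystander; origin at the centre of its underside
There are look-alikes about, which are no part of the job. Of the things that look like the packing_block, the larger one is meant.

How it is judged:
By the outcome, as a careful person would: the job done as asked, in the order asked, and still so for the second after the job is handed in, with the robot touching nothing.
It also fails if it takes over 69 s, if anything falls off the work surface, if the arm or the gripper's body presses on something with over 40 N, if the wrist force passes 120 N, or if a joint passes its speed limit or range.

### The arm

A 6-joint arm with a two-finger parallel gripper is mounted at the origin on a cart in front of the work surface, level with it; the furniture and walls round the work are solid. World frame = base frame: x ahead of the robot, y to its left, z up, the work surface at z = 0. Lengths are in m, angles in rad, forces in N, time in s.
With the tool pointing down it reaches from about 0.3 to 0.875 m from the base axis. Payload 6.4 kg.
Tool frame: the origin (TCP) lies where the fingers leave the gripper's body, on its centre line; the fingertips stand 73 mm ahead of it and the grasp point (between the pads) lies 54 mm ahead of it; z points along the fingers, y is the line along which they close (so a half turn about z gives the same grasp; the last joint's range is limited). The gripper opens to 85 mm and grips with 20 to 120 N. Pads are 22 mm wide; open, the fingers measure 114 mm over their backs; the gripper's body (76 mm by 85 mm) begins 54 mm behind the grasp point. The pads swing forward as they close: fully open they stand 13 mm farther back than shut.
Start: joints at [-1.519, 0.181, 1.607, -0, 1.354, -0.206], TCP at [0.147, -0.556, 0.304] pointing down, gripper open.
Joint ranges: [-2.99, 2.99], [-0.89, 2.07], [0.3, 2.58], [-1.14, 4.28], [0, 2.63], [-3.12, 3.12]. Speed limits (rad/s): [2.57, 2.57, 3.01, 3.14, 3.14, 3.14].

### API

Orientations are given as a unit quaternion [w, x, y, z].
In Python, from bench import ctrl gives the robot as it stands.
- The arm moves only by the tool carry_out, never from a script. Its argument "steps" is one flat list of numbers, 7 for each row, row after row: the shift along the tool's x, y, z in m, then the turn, a rotation vector about the tool's x, y, z in rad, then the opening, from 0 (shut) to 1 (fully open). In form: [dx, dy, dz, wx, wy, wz, claw, dx, dy, dz, wx, wy, wz, claw, ...]. A call has 1 to 20 rows; each row is the pose to reach, as a shift and turn from the pose commanded when the call began, along the tool's axes at that moment; what a row does not reach only later rows make up. A row lasts 1/10 s, in which the tool goes at most 50 mm and 8.59 degrees, less where a joint would pass 70% of its speed; a pose out of reach is approached as far as the arm can. A call with a gripper value outside its range is refused whole. The fingers move at their own pace and stop on an object; the grip force is fixed at half the most. Time passes only in rows, so rows that repeat a pose let the fingers close. It gives the time, the measured TCP pose, the force, the opening and the grip force at its end, in the units of the state.
- ctrl.get_obs(): the state, without advancing time (a new reading comes with each control period).
- ctrl.camera(name): name is "scene" or "side" or "wrist"; returns the picture (480x640x3 uint8, red, green, blue); there is no depth.
- ctrl.camera_params(name): a dict with "vertical_fov" (degrees; the focal length in pixels is half the picture's height over the tangent of half this angle, whatever the lens; pixels are square), "cx", "cy" (the principal point, pixels), "k1" (the pictures are not rectified: a ray, as slopes to the right and down, at radius r is drawn at 1 + k1 r^2 times it, then the intrinsics apply), "cam_to_world" (4x4, takes a point from camera to world coordinates); the wrist camera has in their place "hand_eye" (4x4, takes a point from camera to tool coordinates, whose origin is the TCP and whose axes are the flange's). Camera axes: x right, y down, z forward; pixel columns grow to the right and rows downward; lengths in m; the calibration is good to about 2 mm. A picture is of the moment at which its call begins: read the wrist's pose just before it. camera_params takes no time and is no camera call.
- ctrl.hand_in(): hands the job in; it is judged then, once.
The state is a dict: "time_s": time; "q": joint angles; "dq": joint speeds; "joint_efforts": joint torques, N m; "eef_pos": TCP position; "eef_rot": TCP orientation; "wrist_force": force on the tool from outside, world axes, zero at the start; "torque": the same for the moment, N m; "opening": opening from 0.0 (shut) to 1.0 (fully open); "grasp_force": force on a finger pad.
Only numpy, scipy, OpenCV 4.12 (cv2) and the standard library are available. Lean on these libraries where they do the work, as an engineer would, in place of code of your own. Each camera call takes 0.05 s, during which the arm holds its last target. There are 200 camera calls.

## Working session

There is one attempt and no reset: what is moved stays moved. The work goes in short steps, Python scripts to look and compute and a tool call to move; the robot and the scene stay as the last step left them, time stands still between calls to the robot, and variables do not carry over. Pictures are saved under pics/ and viewed, at most 10 in all, crops included, and the job is handed in when it is done.

Besides the shell and the picture viewer there is one more tool, called after "Call:" as name(argument=value, ...) on one line, values as JSON. carry_out: Moves the arm, as the interface text tells. Its arguments: {"type":"object","properties":{"steps":{"type":"array"}},"required":["steps"]}

```bash
mkdir -p pics; ls; cat > h.py <<'E'
import numpy as np, cv2
from bench import ctrl
from scipy.spatial.transform import Rotation as R
def shot(n,f=None):
    o=ctrl.get_obs(); im=ctrl.camera(n)
    if f: cv2.imwrite('pics/'+f,im[:,:,::-1])
    return o,im
def cam(n,o=None):
    p=ctrl.camera_params(n); f=240/np.tan(np.radians(p['vertical_fov'])/2)
    if n=='wrist':
        T=np.eye(4); q=o['eef_rot']; T[:3,:3]=R.from_quat([q[1],q[2],q[3],q[0]]).as_matrix(); T[:3,3]=o['eef_pos']; T=T@np.array(p['hand_eye'])
    else: T=np.array(p['cam_to_world'])
    return f,p['cx'],p['cy'],p['k1'],T
def ray(c,px):
    f,cx,cy,k,T=c; px=np.atleast_2d(np.asarray(px,float)); d=(px-[cx,cy])/f
    u=d.copy()
    for _ in range(20): u=d/(1+k*(u**2).sum(1,keepdims=True))
    D=np.c_[u,np.ones(len(u))]@T[:3,:3].T
    return T[:3,3],D
def onz(c,px,z):
    o,D=ray(c,px); return o+D*((z-o[2])/D[:,2:3])
def proj(c,P):
    f,cx,cy,k,T=c; p=(np.atleast_2d(P)-T[:3,3])@T[:3,:3]; u=p[:,:2]/p[:,2:]
    return u*(1+k*(u**2).sum(1,keepdims=True))*f+[cx,cy]
E
python3 - <<'E'
from h import *
for n in ['scene','side','wrist']:
    o,im=shot(n,n+'0.png'); c=cam(n,o); print(n,c[:4],np.round(c[4],3).tolist())
print(o)
E
```

```text
pics
scene (np.float64(492.75082945903296), 315.9853138421947, 240.49720643695167, -0.0003231430130096923) [[-0.821, -0.269, 0.503, -0.05], [-0.57, 0.405, -0.714, 0.944], [-0.012, -0.874, -0.486, 0.693], [0.0, 0.0, 0.0, 1.0]]
side (np.float64(517.6612482785459), 328.67857218212896, 239.69638865807207, -0.03878202309484945) [[0.998, 0.017, -0.053, 0.662], [0.052, -0.637, 0.769, -0.932], [-0.021, -0.77, -0.637, 0.847], [0.0, 0.0, 0.0, 1.0]]
wrist (np.float64(389.8478840013319), 321.66245840621826, 240.1084855630375, -0.020100071353370354) [[0.255, -0.92, -0.299, 0.224], [-0.967, -0.243, -0.078, -0.535], [-0.001, 0.308, -0.951, 0.374], [0.0, 0.0, 0.0, 1.0]]
{'time_s': 0.1, 'q': array([-1.51928035e+00,  1.81481904e-01,  1.60787839e+00, -4.76091096e-06,
        1.35379777e+00, -2.06313024e-01]), 'dq': array([-0.00059724, -0.00198016, -0.00107113, -0.00213424,  0.00078187,
        0.00080473]), 'joint_efforts': array([ 4.56928565e-04, -4.45877516e+01, -3.52238166e+01, -3.79217081e-04,
        4.13528745e-03, -9.45849798e-07]), 'eef_pos': array([ 0.14660365, -0.55561317,  0.30307994]), 'eef_rot': array([-7.80538415e-04,  9.91701657e-01,  1.28558199e-01,  5.82022369e-05]), 'wrist_force': array([ 0.09339437,  1.03032393, -0.62850431]), 'torque': array([-0.01353161, -0.0138218 , -0.01091464]), 'grasp_force': 0.0, 'opening': 1.0032121400752498}
```

View pics/scene0.png

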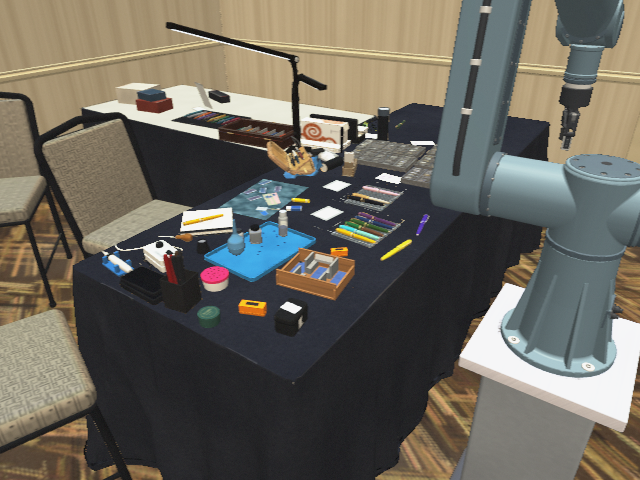

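View pics/side0.png

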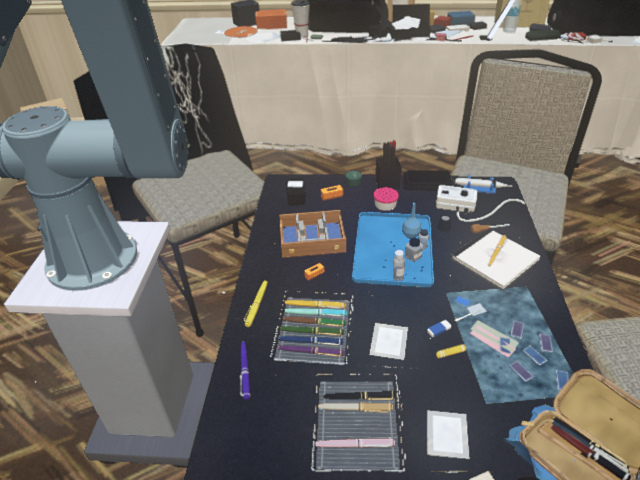

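The scene view shows the yellow pen at (396,250), the kit at (316,273), the zip case at (291,317), and orange blocks at (252,308) and (339,251). In the side view the pen is at (257,303), the kit at (312,233), the zip case at (296,192), and the blocks at (332,192) and (315,270). The block next to the zip case looks like the larger one.

```bash
python3 - <<'E'
from h import *
for n,rois in {'side':dict(pen=(240,275,275,335,.007),bA=(315,180,350,203,.02),bB=(300,260,330,282,.02)),'scene':dict(pen=(375,235,415,264,.007),bA=(235,295,270,320,.02),bB=(328,244,350,262,.02))}.items():
    im=cv2.imread(f'pics/{n}0.png'); hsv=cv2.cvtColor(im,cv2.COLOR_BGR2HSV); c=cam(n)
    for k,(x0,y0,x1,y1,z) in rois.items():
        lo,hi=((22,120,100),(34,255,255)) if k=='pen' else ((8,150,120),(22,255,255))
        m=cv2.inRange(hsv[y0:y1,x0:x1],lo,hi)
        cs=max(cv2.findContours(m,0,2)[0],key=cv2.contourArea)+[x0,y0]
        M=cv2.moments(cs); ctr=[M['m10']/M['m00'],M['m01']/M['m00']]
        P=onz(c,cs[:,0],z)[:,:2]; r=cv2.minAreaRect((P*1000).astype(np.float32))
        print(n,k,np.round(ctr,1),onz(c,ctr,z)[0].round(4),'rect mm',np.round(r[0],1),np.round(r[1],1),round(r[2],1))
im=cv2.imread('pics/side0.png')[165:275,230:390]; a=cv2.resize(im,None,fx=4,fy=4,interpolation=2)
im=cv2.imread('pics/scene0.png')[235:345,230:370]; b=cv2.resize(im,None,fx=4,fy=4,interpolation=2)
cv2.imwrite('pics/za.png',a);cv2.imwrite('pics/zb.png',b)
E
```

```text
side pen [255.5 304.3] [ 0.441  -0.1474  0.007 ] rect mm [ 442.2 -140.4] [142.9  16.7] 81.1
side bA [331.4 191.9] [0.5898 0.2783 0.02  ] rect mm [590.2 279.1] [66.8 53.4] 20.7
side bB [313.9 270.9] [ 0.5644 -0.0487  0.02  ] rect mm [564.4 -48.1] [53.5 32.4] 39.1
scene pen [395.6 249.4] [ 0.4469 -0.144   0.007 ] rect mm [ 445.7 -146.7] [146.9  21.1] 82.8
scene bA [252.7 310.1] [0.5809 0.2976 0.02  ] rect mm [588.3 290.5] [72.1 51.3] 21.3
scene bB [339.5 251.7] [ 0.5572 -0.0289  0.02  ] rect mm [561.1 -25.2] [50.5 54.2] 31.6
```

View pics/za.png

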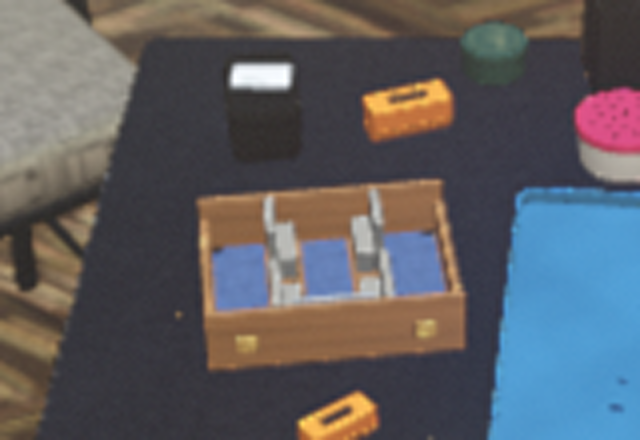

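The enlarged side view shows the stop wall at the far end (+world y), with the pad at the near side around (330,297). The kit's x runs roughly along world +x. Block A is the larger one. Next I'll move to a survey pose with the wrist camera.

```bash
cat >> h.py <<'E'
def plan(x,y,z,yaw,o=None):  # yaw: world angle (deg) of tool x
    o=o or ctrl.get_obs(); q=o['eef_rot']; A=R.from_quat([q[1],q[2],q[3],q[0]])
    a=np.radians(yaw); B=R.from_matrix(np.array([[np.cos(a),np.sin(a),0],[np.sin(a),-np.cos(a),0],[0,0,-1]]))
    print('shift',A.inv().apply(np.array([x,y,z])-o['eef_pos']).round(4),'rot',(A.inv()*B).as_rotvec().round(4),'t',round(o['time_s'],2))
E
python3 -c "
from h import *
plan(.48,.06,.36,0)"
```

```text
shift [ 0.4794 -0.5104 -0.056 ] rot [-1.300e-03 -1.000e-04  2.578e-01] t 0.15
```

Call:
carry_out(steps=[0.479,-0.51,-0.056,-0.0013,0,0.258,1,0.479,-0.51,-0.056,-0.0013,0,0.258,1,0.479,-0.51,-0.056,-0.0013,0,0.258,1,0.479,-0.51,-0.056,-0.0013,0,0.258,1,0.479,-0.51,-0.056,-0.0013,0,0.258,1,0.479,-0.51,-0.056,-0.0013,0,0.258,1,0.479,-0.51,-0.056,-0.0013,0,0.258,1,0.479,-0.51,-0.056,-0.0013,0,0.258,1,0.479,-0.51,-0.056,-0.0013,0,0.258,1,0.479,-0.51,-0.056,-0.0013,0,0.258,1,0.479,-0.51,-0.056,-0.0013,0,0.258,1,0.479,-0.51,-0.056,-0.0013,0,0.258,1,0.479,-0.51,-0.056,-0.0013,0,0.258,1,0.479,-0.51,-0.056,-0.0013,0,0.258,1,0.479,-0.51,-0.056,-0.0013,0,0.258,1,0.479,-0.51,-0.056,-0.0013,0,0.258,1,0.479,-0.51,-0.056,-0.0013,0,0.258,1,0.479,-0.51,-0.056,-0.0013,0,0.258,1])

```text
time_s: 1.95
eef_pos: [0.4793, 0.058, 0.3597]
eef_rot: [0.001, 1.0, -0.001, -0.0]
wrist_force: [-0.0, 0.1, 0.4]
opening: 0.999
grasp_force: 0.0
```

```bash
python3 - <<'E'
from h import *
import pickle
o,im=shot('wrist','w1.png'); pickle.dump(o,open('w1.pkl','wb')); print(o['time_s'],o['eef_pos'],o['eef_rot'],o['wrist_force'])
c=cam('wrist',o); bgr=im[:,:,::-1]; hsv=cv2.cvtColor(np.ascontiguousarray(bgr),cv2.COLOR_BGR2HSV)
for k,lo,hi,z in [('pen',(23,120,100),(34,255,255),.007),('blk',(8,150,120),(22,255,255),.02)]:
    for cs in cv2.findContours(cv2.inRange(hsv,lo,hi),0,2)[0]:
        if cv2.contourArea(cs)<300: continue
        r0=cv2.minAreaRect(cs); P=onz(c,cs[:,0],z)[:,:2]; r=cv2.minAreaRect((P*1000).astype(np.float32))
        print(k,np.round(r0[0],0),'mm',np.round(r[0],1),np.round(r[1],1),round(r[2],1))
E
```

```text
1.95 [0.47934181 0.05800626 0.35968569] [ 7.60872477e-04  9.99999047e-01 -1.14415343e-03 -1.32469640e-04] [-0.04104631  0.13899338  0.42143317]
pen [532. 227.] mm [ 437. -182.] [59.  15.7] 81.8
pen [473. 219.] mm [ 447.4 -112.9] [80.2 15.3] 80.6
pen [513. 130.] mm [ 542.5 -144.3] [10.3 69.2] 87.6
pen [417. 108.] mm [565.2 -41.2] [44.9 18.3] 40.4
pen [84. 81.] mm [592.  297.9] [59.4 24.2] 22.1
pen [526.  58.] mm [ 612.9 -147.4] [11.1 46.6] 87.9
blk [89. 82.] mm [590.2 286.3] [63.7 33. ] 22.1
```

View pics/w1.png

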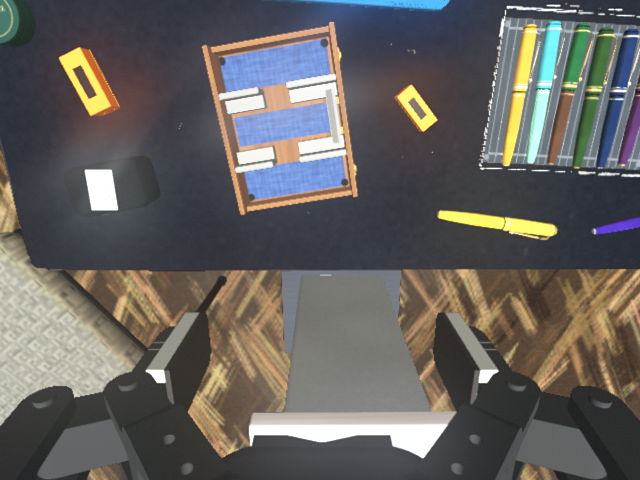

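The wrist view confirms the pad at (333,117) on the world -y side. The stop wall is on the left, from (204,46) to (241,213), with the kit's outer corners at (333,23) and (356,195). The pen runs from (437,213) to (557,233), the zip label is at (102,190), and the larger block is at (89,82).

```bash
python3 - <<'E'
from h import *
import pickle
o=pickle.load(open('w1.pkl','rb')); c=cam('wrist',o); bgr=cv2.imread('pics/w1.png'); hsv=cv2.cvtColor(bgr,cv2.COLOR_BGR2HSV)
# pen: merge
roi=np.zeros((480,640),np.uint8); roi[200:245,430:562]=255
m=cv2.inRange(hsv,(15,90,60),(36,255,255))&roi
pts=cv2.findNonZero(m)[:,0]; P=onz(c,pts,.007)[:,:2]*1000
r=cv2.minAreaRect(P.astype(np.float32)); print('pen',np.round(r,1) if 0 else r)
vx,vy,x0,y0=cv2.fitLine(P.astype(np.float32),cv2.DIST_HUBER,0,.01,.01).ravel(); print('line',vx,vy,np.degrees(np.arctan2(vy,vx)))
d=np.array([vx,vy]); s=(P-[x0,y0])@d; w=(P-[x0,y0])@[-vy,vx]
for a in np.arange(s.min(),s.max(),14):
    k=(s>=a)&(s<a+14); print(round(a),round(w[k].min(),1),round(w[k].max(),1))
print('ctr',np.array([x0,y0])+d*(s.min()+s.max())/2, s.max()-s.min())
K=onz(c,[[204,46],[241,213],[333,23],[356,195]],.044)[:,:2]*1000
print('kit top corners',K.round(1),'L',np.linalg.norm(K[0]-K[1]),np.linalg.norm(K[2]-K[3]),np.linalg.norm(K[0]-K[2]),np.linalg.norm(K[1]-K[3]),'ang',[np.degrees(np.arctan2(*(K[i]-K[j])[::-1])) for i,j in((0,1),(2,3))],'mid',K.mean(0))
gm=cv2.inRange(hsv[60:230,60:170],(0,0,170),(180,60,255)); cs=max(cv2.findContours(gm,0,2)[0],key=cv2.contourArea)+[60,60]
r=cv2.minAreaRect((onz(c,cs[:,0],.05)[:,:2]*1000).astype(np.float32)); print('label',r)
# block top face bright
im=bgr[0:240,40:380]; cv2.imwrite('pics/zc.png',cv2.resize(im,None,fx=2.3,fy=2.3,interpolation=2))
E
```

```text
pen ((441.27337646484375, -141.2706756591797), (141.42840576171875, 20.098997116088867), 81.00222778320312)
line 0.15389629 0.988087 81.14721
-70 -8.7 10.8
-56 -8.7 11.3
-42 -8.8 10.8
-28 -8.8 9.9
-14 -8.5 7.5
0 -7.9 7.4
14 -7.7 7.5
28 -7.2 7.5
42 -6.6 7.1
56 -6.0 6.1
70 -4.1 4.1
ctr [ 442.4188132  -141.45372235] 141.42997884801855
kit top corners [[618.4 163.2]
 [463.5 139.6]
 [636.6  47. ]
 [481.7  22.9]] L 156.72392197595192 156.6948696112846 117.5321256539392 118.1180069211556 ang [np.float64(8.640816931537568), np.float64(8.854999679834076)] mid [550.04474962  93.18932954]
label ((489.0324401855469, 275.5455322265625), (27.23765754699707, 40.98583221435547), 89.642333984375)
```

View pics/zc.png

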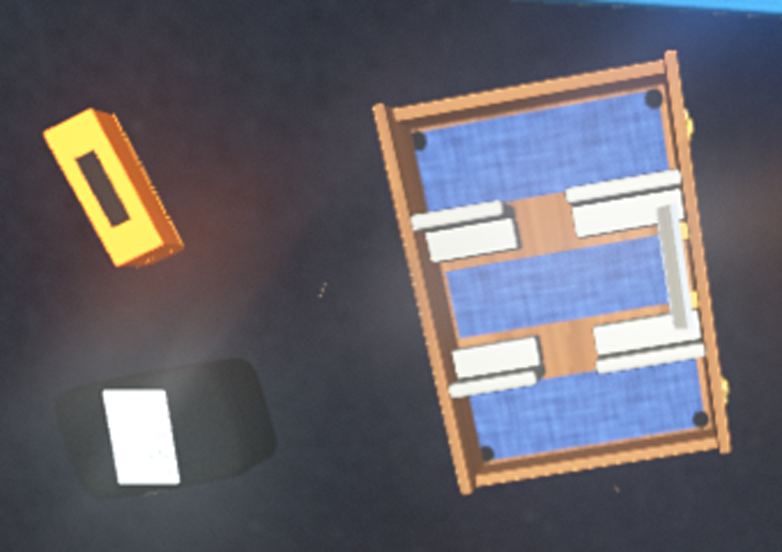

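```bash
python3 -c "
from h import *
plan(.4424,-.1415,.16,81.1)
plan(.4424,-.1415,.077,81.1)"
```

```text
shift [-0.0365  0.1993  0.2001] rot [ 1.200e-03  1.000e-03 -1.418e+00] t 2.0
shift [-0.0365  0.1991  0.2831] rot [ 1.200e-03  1.000e-03 -1.418e+00] t 2.0
```

Call:
carry_out(steps=[-0.036,0.199,0.2,0.001,0.001,-1.418,1,-0.036,0.199,0.2,0.001,0.001,-1.418,1,-0.036,0.199,0.2,0.001,0.001,-1.418,1,-0.036,0.199,0.2,0.001,0.001,-1.418,1,-0.036,0.199,0.2,0.001,0.001,-1.418,1,-0.036,0.199,0.2,0.001,0.001,-1.418,1,-0.036,0.199,0.2,0.001,0.001,-1.418,1,-0.036,0.199,0.2,0.001,0.001,-1.418,1,-0.036,0.199,0.2,0.001,0.001,-1.418,1,-0.036,0.199,0.2,0.001,0.001,-1.418,0.6,-0.036,0.199,0.2,0.001,0.001,-1.418,0.6,-0.036,0.199,0.2,0.001,0.001,-1.418,0.6,-0.036,0.199,0.2,0.001,0.001,-1.418,0.6])

```text
time_s: 3.3
eef_pos: [0.4435, -0.1403, 0.1602]
eef_rot: [0.0, 0.76, 0.65, 0.0]
wrist_force: [-0.0, -0.6, 0.5]
opening: 0.602
grasp_force: 0.0
```

```bash
cat > pen.py <<'E'
from h import *
o,im=shot('wrist','w2.png'); c=cam('wrist',o); hsv=cv2.cvtColor(im,cv2.COLOR_RGB2HSV)
m=cv2.inRange(hsv,(15,90,60),(36,255,255)); n,l,s,_=cv2.connectedComponentsWithStats(cv2.dilate(m,np.ones((9,9))))
i=1+np.argmax(s[1:,4]); print(s[i]); ys,xs=np.nonzero((l==i)&(m>0)); P=onz(c,np.c_[xs,ys],.007)[:,:2]*1000
print(cv2.minAreaRect(P.astype(np.float32)))
plan(.4424,-.1415,.077,81.1)
E
python3 pen.py
```

```text
[    0   186   240   249 40810]
((286.4619445800781, -154.6428985595703), (218.80564880371094, 131.11251831054688), 19.201431274414062)
shift [-0.0014 -0.0011  0.0833] rot [0.0005 0.0001 0.0002] t 3.35
```

View pics/w2.png

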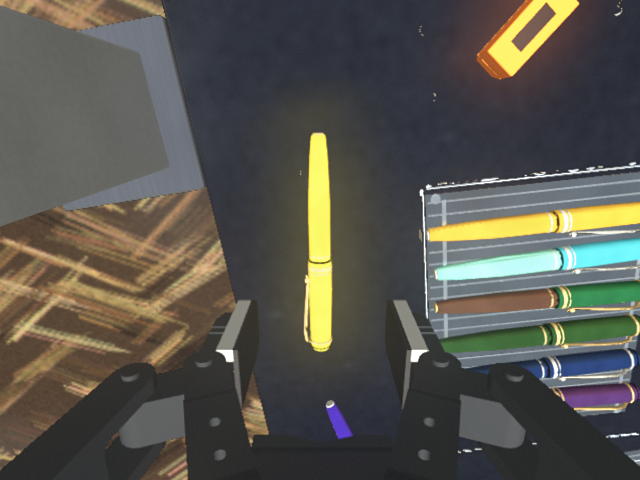

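The near view shows the pen tip at (318,132) and the cap end at (320,352), midway between the fingers, with the clip on the left.

```bash
python3 -c "
from h import *
o=ctrl.get_obs();c=cam('wrist',o)
P=onz(c,[[318,132],[320,352],[318,262],[332,290],[309,290]],.007)[:,:2]*1000
print(P.round(1),(P[0]+P[1])/2,np.linalg.norm(P[0]-P[1]),np.degrees(np.arctan2(*(P[0]-P[1])[::-1])))
m=(P[0]+P[1])/2000
plan(m[0],m[1],.077,81.1)"
```

```text
[[ 453.6  -71.3]
 [ 432.7 -211.1]
 [ 441.5 -147.5]
 [ 447.2 -167.5]
 [ 432.9 -165.3]] [ 443.1656027 -141.2336644] 141.36953435937988 81.50257656513787
shift [-0.001  -0.0004  0.0833] rot [0.0005 0.0001 0.0002] t 3.35
```

Call:
carry_out(steps=[-0.001,0,0.045,0,0,0,0.6,-0.001,0,0.075,0,0,0,0.6,-0.001,0,0.083,0,0,0,0.6,-0.001,0,0.083,0,0,0,0.6,-0.001,0,0.083,0,0,0,0,-0.001,0,0.083,0,0,0,0,-0.001,0,0.083,0,0,0,0,-0.001,0,0.083,0,0,0,0,-0.001,0,0.083,0,0,0,0,-0.001,0,0.083,0,0,0,0])

```text
time_s: 4.35
eef_pos: [0.4447, -0.1416, 0.0788]
eef_rot: [0.002, 0.759, 0.651, 0.001]
wrist_force: [-0.6, 0.0, 5.9]
opening: 0.121
grasp_force: 59.9
```

```bash
python3 -c "
from h import *
o=ctrl.get_obs(); print(o['opening'],o['grasp_force'],o['eef_pos'],o['wrist_force'])
plan(.4432,-.1412,.20,81.1)
plan(.5496,.0962,.20,8.7)
plan(.5496,.0962,.13,8.7)"
```

```text
0.12100739897608111 59.93311285972595 [ 0.44467936 -0.14155941  0.07880053] [-0.63146717  0.02454332  5.85259238]
shift [-0.     -0.0012 -0.1212] rot [0.003  0.0011 0.0024] t 4.35
shift [ 0.2508  0.0678 -0.1213] rot [ 3.3000e-03 -9.0000e-04  1.2661e+00] t 4.35
shift [ 0.2509  0.0676 -0.0513] rot [ 3.3000e-03 -9.0000e-04  1.2661e+00] t 4.35
```

Call:
carry_out(steps=[0,0,-0.04,0,0,0,0,0,0,-0.09,0,0,0,0,0.03,0.01,-0.12,0,0,0.1,0,0.251,0.068,-0.121,0.003,-0.001,1.266,0,0.251,0.068,-0.121,0.003,-0.001,1.266,0,0.251,0.068,-0.121,0.003,-0.001,1.266,0,0.251,0.068,-0.121,0.003,-0.001,1.266,0,0.251,0.068,-0.121,0.003,-0.001,1.266,0,0.251,0.068,-0.121,0.003,-0.001,1.266,0,0.251,0.068,-0.121,0.003,-0.001,1.266,0,0.251,0.068,-0.121,0.003,-0.001,1.266,0,0.251,0.068,-0.121,0.003,-0.001,1.266,0,0.251,0.068,-0.121,0.003,-0.001,1.266,0,0.251,0.068,-0.121,0.003,-0.001,1.266,0,0.251,0.068,-0.121,0.003,-0.001,1.266,0])

```text
time_s: 5.85
eef_pos: [0.5491, 0.0967, 0.1986]
eef_rot: [-0.001, 0.997, 0.076, -0.001]
wrist_force: [-0.5, 0.6, -1.0]
opening: 0.123
grasp_force: 59.2
```

```bash
python3 -c "
from h import *
o,im=shot('wrist','w3.png'); print(o['eef_pos'],o['opening'],o['grasp_force'])"
```

```text
[0.54911769 0.09666324 0.19855726] 0.1231577601431587 59.23792898654938
```

View pics/w3.png

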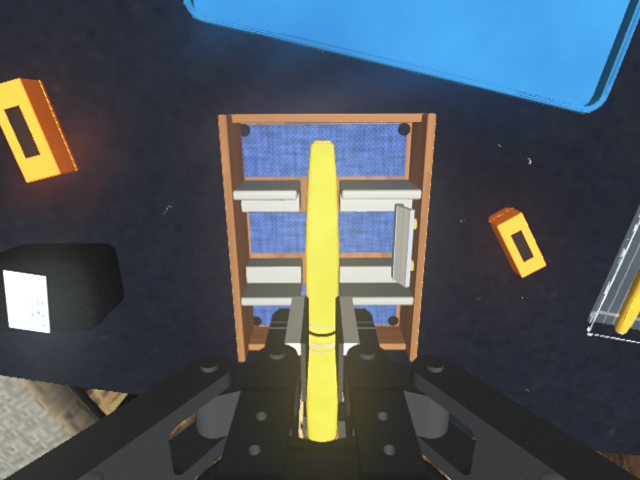

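The view shows the held pen vertical at column 321, pointing down the channel, whose rail ends are at columns 301 and 339 (row 200). The kit's far corners are at (219,115) and (436,114), and the near ones at (238,362) and (413,360).

```bash
python3 -c "
from h import *
o=ctrl.get_obs();c=cam('wrist',o)
K=onz(c,[[219,115],[238,362],[436,114],[413,360]],.044)[:,:2]*1000
print(K.round(1),[np.linalg.norm(K[i]-K[j]).round(1) for i,j in((0,1),(2,3),(0,2),(1,3))],[np.degrees(np.arctan2(*(K[i]-K[j])[::-1])).round(2) for i,j in((0,1),(2,3),(2,0),(3,1))],K.mean(0))
C=onz(c,[[301,200],[339,200],[303,275],[340,275]],.022)[:,:2]*1000;print(C.round(1),(C[0]+C[1])/2,(C[2]+C[3])/2)
ex=np.array([np.cos(.1518),np.sin(.1518)]);ey=np.array([-ex[1],ex[0]])
for p in list(K)+list(C)+[o['eef_pos'][:2]*1000]: print(((p-[549.6,96.2])@ex).round(1),((p-[549.6,96.2])@ey).round(1))
t=onz(c,[[322,141],[322,441]],.2-.068)[:,:2]*1000; 
for p in t: print('pen end',((p-[549.6,96.2])@ex).round(1),((p-[549.6,96.2])@ey).round(1))
"
```

```text
[[619.  164.7]
 [461.4 140.6]
 [637.8  46.8]
 [481.1  23.8]] [np.float64(159.4), np.float64(158.3), np.float64(119.5), np.float64(118.5)] [np.float64(8.71), np.float64(8.35), np.float64(-80.97), np.float64(-80.43)] [549.83940437  93.96835448]
[[573.7 114. ]
 [577.5  89.8]
 [522.1 105.6]
 [525.9  80.5]] [575.60162501 101.93869942] [523.99526633  93.01340229]
79.0 57.2
-80.4 57.2
79.7 -62.2
-78.6 -61.2
26.6 14.0
26.6 -10.5
-25.8 13.4
-25.8 -12.0
-0.4 0.5
pen end 70.9 0.5
pen end -59.1 0.3
```

```bash
python3 -c "
from h import *
plan(.5475,.0967,.0855,8.8)"
```

```text
shift [-1.400e-03 -1.000e-04  1.129e-01] rot [-0.0017  0.0017 -0.0009] t 5.9
```

Call:
carry_out(steps=[-0.0014,0,0.03,-0.0017,0.0017,0,0,-0.0014,0,0.06,-0.0017,0.0017,0,0,-0.0014,0,0.085,-0.0017,0.0017,0,0,-0.0014,0,0.1,-0.0017,0.0017,0,0,-0.0014,0,0.109,-0.0017,0.0017,0,0,-0.0014,0,0.112,-0.0017,0.0017,0,0,-0.0014,0,0.113,-0.0017,0.0017,0,0,-0.0014,0,0.113,-0.0017,0.0017,0,0])

```text
time_s: 6.7
eef_pos: [0.5482, 0.0966, 0.0861]
eef_rot: [0.0, 0.997, 0.076, 0.001]
wrist_force: [0.2, -0.4, -0.2]
opening: 0.12
grasp_force: 59.2
```

Call:
carry_out(steps=[0,0,0.0015,0,0,0,0,0,0,0.0015,0,0,0,0.3,0,0,0.0015,0,0,0,0.3,0,0,0.0015,0,0,0,0.3,0,0,0.0015,0,0,0,0.3,0,0,-0.03,0,0,0,0.3,0,0,-0.07,0,0,0,0.3,0,0,-0.115,0,0,0,0.3,0,0,-0.16,0,0,0,0.3,0,0,-0.16,0,0,0,1,0,0,-0.16,0,0,0,1])

```text
time_s: 7.8
eef_pos: [0.5481, 0.0967, 0.2467]
eef_rot: [0.0, 0.997, 0.076, 0.001]
wrist_force: [-0.4, 0.0, -0.3]
opening: 0.63
grasp_force: 0.0
```

```bash
python3 -c "
from h import *
o,im=shot('wrist','w4.png'); print(o['eef_pos'],o['opening'])
import pickle; pickle.dump(o,open('w4.pkl','wb'))"
```

```text
[0.54811542 0.0966953  0.24669776] 0.6300152213478644
```

View pics/w4.png

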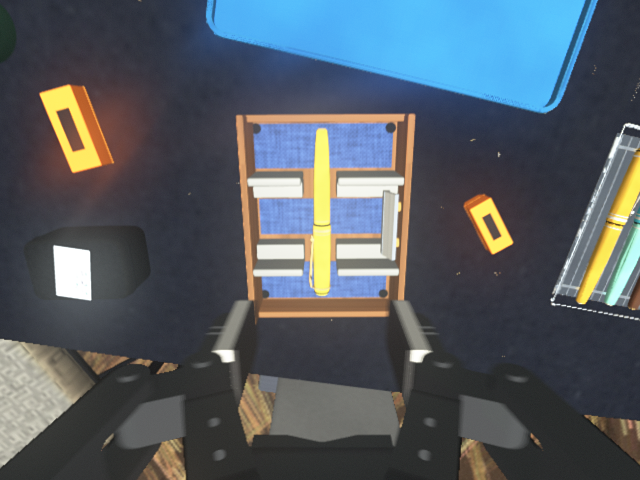

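The pen lies flat in its channel, from (322,127) to (322,296), between the end walls. Next I'll go above the zip case, whose label is at (72,272).

```bash
python3 -c "
from h import *
plan(.487,.23,.26,96)"
```

```text
shift [-0.0393 -0.1409 -0.015 ] rot [-4.0000e-04  4.0000e-04 -1.5237e+00] t 7.85
```

Call:
carry_out(steps=[-0.039,-0.141,-0.015,0,0,-1.524,1,-0.039,-0.141,-0.015,0,0,-1.524,1,-0.039,-0.141,-0.015,0,0,-1.524,1,-0.039,-0.141,-0.015,0,0,-1.524,1,-0.039,-0.141,-0.015,0,0,-1.524,1,-0.039,-0.141,-0.015,0,0,-1.524,1,-0.039,-0.141,-0.015,0,0,-1.524,1,-0.039,-0.141,-0.015,0,0,-1.524,1,-0.039,-0.141,-0.015,0,0,-1.524,1,-0.039,-0.141,-0.015,0,0,-1.524,1,-0.039,-0.141,-0.015,0,0,-1.524,1,-0.039,-0.141,-0.015,0,0,-1.524,1,-0.039,-0.141,-0.015,0,0,-1.524,1])

```text
time_s: 9.15
eef_pos: [0.4872, 0.2301, 0.2593]
eef_rot: [-0.001, 0.67, 0.742, -0.001]
wrist_force: [1.1, 0.0, 0.4]
opening: 0.998
grasp_force: 0.0
```

```bash
python3 -c "
from h import *
o,im=shot('wrist','w5.png'); print(o['eef_pos'],o['opening'])
import pickle; pickle.dump(o,open('w5.pkl','wb'))
a=np.clip((im.astype(float)/255)**.5*255,0,255).astype(np.uint8); cv2.imwrite('pics/w5b.png',a[:,:,::-1])"
```

```text
[0.48722413 0.23006638 0.25931611] 0.9977174722966803
```

View pics/w5b.png

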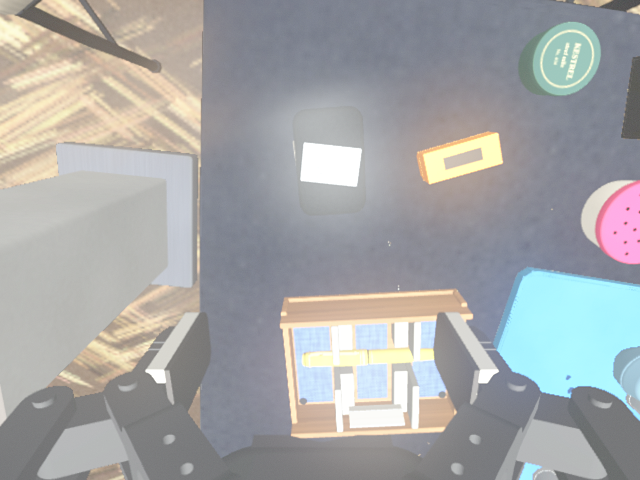

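The brightened view shows the case top from about (294,108) to (366,213), directly under the camera, with the label at (331,165). The silhouette is therefore the top face. The larger block's top spans roughly (420,150) to (502,165).

```bash
python3 - <<'E'
from h import *
import pickle
o=pickle.load(open('w5.pkl','rb')); c=cam('wrist',o); b=cv2.imread('pics/w5.png')
print('nadir',proj(c,[*c[4][:2,3],0]),c[4][:3,3])
x0,y0,x1,y1=270,85,395,240
sub=cv2.GaussianBlur(b,(3,3),0)[y0:y1,x0:x1].astype(int); 
print(sub[75,::8].tolist()); print(sub[::8,60].tolist())
t=sub[:,:,0]-sub[:,:,2]
for th in (4,6,8):
    m=((t<th)).astype(np.uint8)*255; m=cv2.morphologyEx(m,cv2.MORPH_CLOSE,np.ones((5,5)));m=cv2.morphologyEx(m,cv2.MORPH_OPEN,np.ones((7,7)))
    cs=max(cv2.findContours(m,0,2)[0],key=cv2.contourArea)+[x0,y0]
    print(th,cv2.boundingRect(cs),cv2.minAreaRect((onz(c,cs[:,0],.05)[:,:2]*1000).astype(np.float32)))
hsv=cv2.cvtColor(b,cv2.COLOR_BGR2HSV)
m=cv2.inRange(hsv[85:240,270:395],(0,0,170),(180,60,255)); cs=max(cv2.findContours(m,0,2)[0],key=cv2.contourArea)+[x0,y0]
print('label',cv2.minAreaRect((onz(c,cs[:,0],.05)[:,:2]*1000).astype(np.float32)))
m=cv2.inRange(hsv[120:190,405:515],(10,100,180),(32,255,255)); cs=max(cv2.findContours(m,0,2)[0],key=cv2.contourArea)+[405,120]
print('block',cv2.minAreaRect((onz(c,cs[:,0],.026)[:,:2]*1000).astype(np.float32)), b[155,430:505:6].tolist())
E
```

```text
nadir [[323.02497343 114.05625398]] [0.4807628  0.30868063 0.32972926]
[[112, 103, 98], [116, 107, 103], [124, 117, 112], [134, 131, 126], [228, 227, 225], [255, 255, 255], [255, 255, 255], [255, 255, 255], [255, 255, 255], [255, 255, 255], [255, 255, 255], [255, 255, 255], [137, 131, 129], [130, 124, 122], [123, 118, 118], [116, 111, 114]]
[[101, 91, 86], [114, 106, 101], [127, 119, 115], [123, 123, 119], [131, 129, 125], [131, 129, 125], [133, 132, 128], [136, 135, 130], [255, 255, 255], [255, 255, 255], [255, 255, 255], [255, 255, 255], [255, 255, 255], [135, 134, 129], [128, 127, 122], [120, 118, 114], [109, 107, 104], [117, 107, 103], [109, 99, 95], [100, 89, 86]]
4 (298, 141, 67, 45) ((489.9830322265625, 276.0521240234375), (47.507450103759766, 30.887319564819336), 5.932217121124268)
6 (293, 107, 73, 107) ((488.50311279296875, 276.299072265625), (50.05984115600586, 74.09180450439453), 9.894794464111328)
8 (292, 106, 74, 109) ((488.7291564941406, 276.37701416015625), (50.81708908081055, 74.93528747558594), 10.395133018493652)
label ((489.33209228515625, 275.1660461425781), (27.641584396362305, 41.507816314697266), 89.7105941772461)
block ((588.21484375, 287.8116149902344), (63.19514465332031, 27.527984619140625), 22.16473960876465) [[163, 255, 255], [161, 255, 255], [159, 255, 255], [154, 255, 255], [133, 178, 224], [133, 148, 167], [131, 148, 167], [127, 145, 163], [126, 142, 160], [151, 255, 255], [150, 255, 255], [149, 255, 255], [91, 99, 128]]
```

```bash
python3 -c "
from h import *
plan(.4887,.2763,.15,100.2)
plan(.4887,.2763,.097,100.2)"
```

```text
shift [0.0458 0.0063 0.1096] rot [-0.0016  0.0001 -0.0754] t 9.2
shift [0.0458 0.0063 0.1626] rot [-0.0016  0.0001 -0.0754] t 9.2
```

Call:
carry_out(steps=[0.04,0.006,0.03,-0.0016,0,-0.075,0.85,0.046,0.006,0.07,-0.0016,0,-0.075,0.85,0.046,0.006,0.11,-0.0016,0,-0.075,0.85,0.046,0.006,0.12,-0.0016,0,-0.075,0.85,0.046,0.006,0.145,-0.0016,0,-0.075,0.85,0.046,0.006,0.16,-0.0016,0,-0.075,0.85,0.046,0.006,0.1625,-0.0016,0,-0.075,0.85,0.046,0.006,0.1625,-0.0016,0,-0.075,0.85,0.046,0.006,0.1625,-0.0016,0,-0.075,0.3,0.046,0.006,0.1625,-0.0016,0,-0.075,0.3,0.046,0.006,0.1625,-0.0016,0,-0.075,0.3,0.046,0.006,0.1625,-0.0016,0,-0.075,0.3])

```text
time_s: 10.4
eef_pos: [0.49, 0.2769, 0.0995]
eef_rot: [0.001, 0.641, 0.768, 0.002]
wrist_force: [-0.9, -0.6, 6.7]
opening: 0.598
grasp_force: 64.6
```

```bash
python3 -c "
from h import *
plan(.5484,.1034,.19,98.7)
plan(.5484,.1034,.122,98.7)"
```

```text
shift [-0.1811  0.0269 -0.0904] rot [ 0.0045 -0.0004  0.028 ] t 10.4
shift [-0.1811  0.0266 -0.0224] rot [ 0.0045 -0.0004  0.028 ] t 10.4
```

Call:
carry_out(steps=[0,0,-0.04,0,0,0,0.3,0,0,-0.085,0,0,0,0.3,-0.03,0.005,-0.09,0.004,0,0.028,0.3,-0.075,0.012,-0.09,0.004,0,0.028,0.3,-0.12,0.019,-0.09,0.004,0,0.028,0.3,-0.155,0.024,-0.09,0.004,0,0.028,0.3,-0.175,0.026,-0.09,0.004,0,0.028,0.3,-0.181,0.027,-0.09,0.004,0,0.028,0.3,-0.181,0.027,-0.09,0.004,0,0.028,0.3,-0.181,0.027,-0.09,0.004,0,0.028,0.3])

```text
time_s: 11.4
eef_pos: [0.5471, 0.1041, 0.1877]
eef_rot: [-0.001, 0.651, 0.759, -0.001]
wrist_force: [-0.3, 0.6, -1.0]
opening: 0.593
grasp_force: 63.8
```

```bash
python3 - <<'E'
from h import *
o,im=shot('wrist','w6.png'); print(o['eef_pos'],o['opening'],o['grasp_force'],o['wrist_force'])
plan(.5484,.1034,.1225,98.7,o)
# case silhouette in side cam for tilt check: dark blob box, and label
os,ims=shot('side','s6.png')
E
```

```text
[0.54713973 0.10412569 0.18769267] 0.5932744954691218 63.8298761844635 [-0.2774282   0.55056469 -1.0080989 ]
shift [-0.0009  0.0013  0.0652] rot [-0.0031 -0.0004  0.0006] t 11.4
```

Call:
carry_out(steps=[-0.0009,0.0013,0.02,-0.003,0,0,0.3,-0.0009,0.0013,0.038,-0.003,0,0,0.3,-0.0009,0.0013,0.052,-0.003,0,0,0.3,-0.0009,0.0013,0.06,-0.003,0,0,0.3,-0.0009,0.0013,0.063,-0.003,0,0,0.3,-0.0009,0.0013,0.064,-0.003,0,0,0.3,-0.0009,0.0013,0.064,-0.003,0,0,0.3])

```text
time_s: 12.2
eef_pos: [0.5492, 0.1026, 0.1243]
eef_rot: [0.0, 0.651, 0.759, 0.0]
wrist_force: [-0.4, -0.4, 0.1]
opening: 0.593
grasp_force: 63.8
```

Call:
carry_out(steps=[0,0,0.001,0,0,0,0.3,0,0,0.002,0,0,0,0.3,0,0,0.003,0,0,0,0.3,0,0,0.003,0,0,0,0.3])

```text
time_s: 12.6
eef_pos: [0.5491, 0.1025, 0.1216]
eef_rot: [0.0, 0.651, 0.759, 0.0]
wrist_force: [-2.5, -1.0, 4.2]
opening: 0.595
grasp_force: 64.2
```

Call:
carry_out(steps=[0.001,0,-0.0005,0,0,0,0.3,0.002,0,-0.0005,0,0,0,0.3,0.003,0,-0.0005,0,0,0,0.3,0.004,0,-0.0005,0,0,0,0.3,0.005,0,-0.0005,0,0,0,0.3,0.005,0,-0.0005,0,0,0,0.3])

```text
time_s: 13.2
eef_pos: [0.5484, 0.1075, 0.1216]
eef_rot: [0.001, 0.651, 0.759, 0.0]
wrist_force: [-0.3, -1.9, 4.4]
opening: 0.595
grasp_force: 64.3
```

Call:
carry_out(steps=[0.0007,0,0,0,0,0,0.3,0.0014,0,0,0,0,0,0.3,0.002,0,0,0,0,0,0.3,0.002,0,0,0,0,0,0.3])

```text
time_s: 13.6
eef_pos: [0.5481, 0.1094, 0.1216]
eef_rot: [0.001, 0.651, 0.759, 0.0]
wrist_force: [-0.2, -4.0, 5.2]
opening: 0.595
grasp_force: 64.5
```

Call:
carry_out(steps=[0.0007,0,0,0,0,0,0.3,0.001,0,0,0,0,0,0.3,0.001,0,0,0,0,0,0.3])

```text
time_s: 13.9
eef_pos: [0.5479, 0.1103, 0.1216]
eef_rot: [0.001, 0.651, 0.759, 0.0]
wrist_force: [0.5, -3.2, 5.3]
opening: 0.594
grasp_force: 64.5
```

Call:
carry_out(steps=[0.0007,0,0,0,0,0,0.3,0.0014,0,0,0,0,0,0.3,0.0015,0,0,0,0,0,0.3])

```text
time_s: 14.2
eef_pos: [0.5477, 0.1116, 0.1216]
eef_rot: [0.001, 0.651, 0.759, -0.0]
wrist_force: [-0.8, -4.6, 5.2]
opening: 0.596
grasp_force: 64.4
```

Call:
carry_out(steps=[0.0007,0,0,0,0,0,0.3,0.0014,0,0,0,0,0,0.3,0.0015,0,0,0,0,0,0.3])

```text
time_s: 14.5
eef_pos: [0.5478, 0.1119, 0.1217]
eef_rot: [0.002, 0.651, 0.759, -0.001]
wrist_force: [1.2, -10.8, 6.1]
opening: 0.594
grasp_force: 64.5
```

Call:
carry_out(steps=[-0.0012,0,0,0,0,0,0.3,-0.0012,0,0,0,0,0,0.3,-0.0012,0,0,0,0,0,0.8,-0.0012,0,0,0,0,0,0.8,-0.0012,0,0,0,0,0,0.8,-0.0012,0,-0.02,0,0,0,0.8,-0.0012,0,-0.05,0,0,0,0.8,-0.02,0,-0.09,0,0,0,0.8,-0.06,0,-0.13,0,0,0,1,-0.08,0,-0.15,0,0,0,1,-0.09,0,-0.15,0,0,0,1,-0.09,0,-0.15,0,0,0,1])

```text
time_s: 15.7
eef_pos: [0.5608, 0.0235, 0.2712]
eef_rot: [0.0, 0.652, 0.758, 0.0]
wrist_force: [-0.2, 0.2, 0.2]
opening: 0.995
grasp_force: 0.0
```

```bash
python3 - <<'E'
from h import *
import pickle
o,im=shot('wrist','w7.png'); pickle.dump(o,open('w7.pkl','wb')); print(o['time_s'],o['eef_pos'],o['opening'])
c=cam('wrist',o); b=np.ascontiguousarray(im[:,:,::-1])
def k2w(x,y,z): return [.5495+(.9885*x-.1513*y)/1000,.0970+(.1513*x+.9885*y)/1000,z/1000]
for p in [(0,-48,43),(0,-51+78-78,22),(26,-27,72),(-26,-27,72),(26,51,72),(-26,51,72),(0,51,44),(-75,-65,44),(75,-65,44)]: print(p,proj(c,k2w(*p)).round(0))
s=(2); crop=b[:400,120:520]; cv2.imwrite('pics/w7c.png',cv2.resize(crop,None,fx=1.5,fy=1.5,interpolation=2))
E
```

```text
15.7 [0.5608295  0.02352914 0.27121949] 0.9950127532660581
(0, -48, 43) [[320. 185.]]
(0, -51, 22) [[320. 185.]]
(26, -27, 72) [[358. 162.]]
(-26, -27, 72) [[282. 162.]]
(26, 51, 72) [[361.  36.]]
(-26, 51, 72) [[278.  36.]]
(0, 51, 44) [[320.  44.]]
(-75, -65, 44) [[224. 207.]]
(75, -65, 44) [[416. 207.]]
```

View pics/w7c.png

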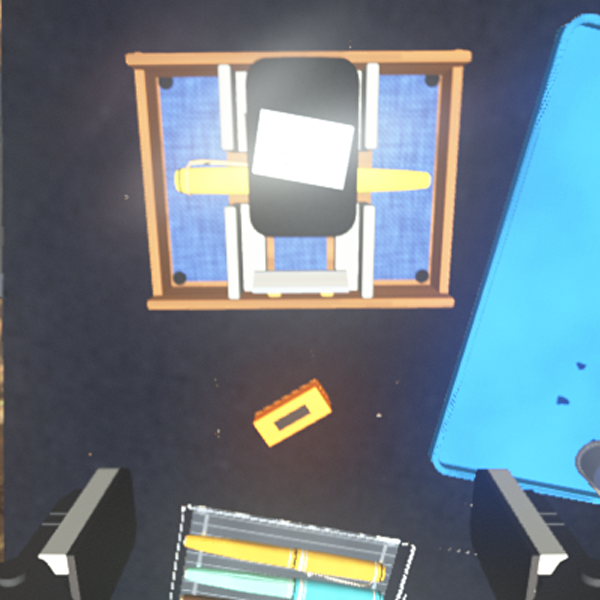

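The case sits square against the stop wall, spanning crop columns 247–357 and rows 57–236. The pen is visible in its channel on both sides, and the pad is at crop rows 270–292, centred at column 301. I've now used all ten pictures. Next I'll refine the kit origin and find the block.

```bash
python3 - <<'E'
from h import *
import pickle
o=pickle.load(open('w7.pkl','rb')); c=cam('wrist',o)
def w2k(p): d=p[:2]*1000-[549.5,97.0]; return (d@[.9885,.1513]).round(1),(d@[-.1513,.9885]).round(1)
def cr(x,y): return [x/1.5+120,y/1.5]
for n,p,z in [('near outer',(300,307),.044),('near outL',(149,308),.044),('near outR',(453,305),.044),('far outL',(126,53),.044),('far outR',(470,51),.044),('case near',(302,236),.072),('caseL',(247,150),.072),('caseR',(357,150),.072),('pad top L',(253,283),.043),('pad top R',(350,283),.043),('cheekL out',(219,120),.044),('cheekR out',(378,120),.044),('nearcheekL out',(227,250),.044),('nearcheekR out',(373,250),.044)]:
    print(n,w2k(onz(c,cr(*p),z)[0]))
plan(.589,.235,.22,112.2)
E
```

```text
near outer (np.float64(0.0), np.float64(-62.9))
near outL (np.float64(-78.6), np.float64(-63.3))
near outR (np.float64(79.6), np.float64(-61.9))
far outL (np.float64(-79.7), np.float64(56.8))
far outR (np.float64(78.5), np.float64(57.3))
case near (np.float64(1.2), np.float64(-23.6))
caseL (np.float64(-22.7), np.float64(13.3))
caseR (np.float64(25.2), np.float64(13.3))
pad top L (np.float64(-24.1), np.float64(-50.4))
pad top R (np.float64(25.8), np.float64(-50.5))
cheekL out (np.float64(-38.1), np.float64(27.7))
cheekR out (np.float64(37.2), np.float64(27.6))
nearcheekL out (np.float64(-36.7), np.float64(-33.4))
nearcheekR out (np.float64(37.0), np.float64(-33.5))
shift [0.2037 0.0603 0.0501] rot [-0.0016 -0.0013 -0.2365] t 15.75
```

```bash
python3 -c "
from h import *
plan(.615,.215,.24,112.2)"
```

```text
shift [0.18   0.083  0.0301] rot [-0.0016 -0.0013 -0.2365] t 15.75
```

Call:
carry_out(steps=[0.18,0.083,0.03,-0.0016,0,-0.236,1,0.18,0.083,0.03,-0.0016,0,-0.236,1,0.18,0.083,0.03,-0.0016,0,-0.236,1,0.18,0.083,0.03,-0.0016,0,-0.236,1,0.18,0.083,0.03,-0.0016,0,-0.236,1,0.18,0.083,0.03,-0.0016,0,-0.236,1,0.18,0.083,0.03,-0.0016,0,-0.236,1,0.18,0.083,0.03,-0.0016,0,-0.236,1])

```text
time_s: 16.55
eef_pos: [0.6151, 0.2141, 0.2409]
eef_rot: [0.0, 0.558, 0.83, 0.0]
wrist_force: [0.2, -0.6, 0.5]
opening: 0.999
grasp_force: 0.0
```

```bash
cat > blk.py <<'E'
from h import *
o,im=shot('wrist','w8.png'); c=cam('wrist',o); hsv=cv2.cvtColor(im,cv2.COLOR_RGB2HSV)
print(o['eef_pos'],'nadir',proj(c,[*c[4][:2,3],0]).round(0),'expect',proj(c,[.589,.287,.026]).round(0))
m=cv2.inRange(hsv,(5,90,110),(34,255,255))
for th in (110,180,210,235):
  mm=cv2.inRange(hsv,(5,90,th),(34,255,255))
  for cs in cv2.findContours(mm,0,2)[0]:
    if cv2.contourArea(cs)<800: continue
    u=cv2.minAreaRect(cs)
    r=cv2.minAreaRect((onz(c,cs[:,0],.026)[:,:2]*1000).astype(np.float32))
    if abs(r[0][0]-589)<40 and abs(r[0][1]-287)<40: print(th,np.round(u[0]),np.round(r[0],1),np.round(r[1],1),round(r[2],1))
# inlay
g=cv2.inRange(hsv,(0,0,0),(180,255,200))
x,y=proj(c,[.589,.287,.026])[0].astype(int)
w=im[y-40:y+41,x-60:x+61]; hv=cv2.cvtColor(w,cv2.COLOR_RGB2HSV)
top=cv2.inRange(hv,(5,90,180),(34,255,255)); cs,h=cv2.findContours(top,cv2.RETR_CCOMP,cv2.CHAIN_APPROX_NONE)
for i,k in enumerate(cs):
    if h[0][i][3]>=0 and cv2.contourArea(k)>60:
        r=cv2.minAreaRect((onz(c,k[:,0]+[x-60,y-40],.026)[:,:2]*1000).astype(np.float32)); print('inlay',np.round(r[0],1),np.round(r[1],1),round(r[2],1))
E
python3 blk.py
```

```text
[0.61514552 0.21411686 0.24089635] nadir [[322. 114.]] expect [[325. 116.]]
110 [322. 106.] [584.9 292. ] [79.7 38.2] 22.2
180 [328. 114.] [590.2 289. ] [59.2 27.3] 22.2
210 [327. 116.] [590.8 287.5] [58.9 24.1] 22.2
235 [328. 116.] [590.9 287.5] [58.4 24.1] 22.2
inlay [603.1 287.3] [34.6 14.2] 24.2
inlay [590.9 287.6] [30.2  9.4] 22.2
```

```bash
python3 -c "
from h import *
import pickle
c=cam('wrist',pickle.load(open('w5.pkl','rb'))); print(onz(c,[[567,58]],.026))
plan(.5909,.2875,.15,112.2);plan(.5909,.2875,.084,112.2)"
```

```text
[[0.65088847 0.36525798 0.026     ]]
shift [0.0774 0.0049 0.0913] rot [ 0.0016  0.0004 -0.0009] t 16.6
shift [0.0774 0.0048 0.1573] rot [ 0.0016  0.0004 -0.0009] t 16.6
```

Call:
carry_out(steps=[0.04,0.003,0.04,0,0,0,0.87,0.077,0.005,0.08,0,0,0,0.87,0.077,0.005,0.095,0,0,0,0.87,0.077,0.005,0.1,0,0,0,0.87,0.077,0.005,0.13,0,0,0,0.87,0.077,0.005,0.15,0,0,0,0.87,0.077,0.005,0.157,0,0,0,0.87,0.077,0.005,0.157,0,0,0,0.87,0.077,0.005,0.157,0,0,0,0.3,0.077,0.005,0.157,0,0,0,0.3,0.077,0.005,0.157,0,0,0,0.3,0.077,0.005,0.157,0,0,0,0.3])

```text
time_s: 17.8
eef_pos: [0.593, 0.2884, 0.0868]
eef_rot: [0.002, 0.558, 0.83, 0.002]
wrist_force: [0.9, -1.1, 6.0]
opening: 0.657
grasp_force: 64.2
```

```bash
python3 -c "
from h import *
x,y=549.5+.1513*40,97-.9885*40
print(x,y)
plan(x/1000,y/1000,.17,98.7)"
```

```text
555.552 57.46
shift [-0.1997 -0.1215 -0.0837] rot [0.006  0.0005 0.2362] t 17.8
```

Call:
carry_out(steps=[0,0,-0.045,0,0,0,0.3,0,0,-0.095,0,0,0,0.3,-0.02,-0.012,-0.115,0.006,0,0.1,0.3,-0.2,-0.1215,-0.115,0.006,0,0.236,0.3,-0.2,-0.1215,-0.115,0.006,0,0.236,0.3,-0.2,-0.1215,-0.115,0.006,0,0.236,0.3,-0.2,-0.1215,-0.115,0.006,0,0.236,0.3,-0.2,-0.1215,-0.115,0.006,0,0.236,0.3,-0.2,-0.1215,-0.115,0.006,0,0.236,0.3,-0.2,-0.1215,-0.115,0.006,0,0.236,0.3,-0.2,-0.1215,-0.115,0.006,0,0.236,0.3])

```text
time_s: 18.9
eef_pos: [0.5545, 0.0585, 0.1992]
eef_rot: [-0.001, 0.651, 0.759, -0.002]
wrist_force: [-0.1, -0.7, 0.5]
opening: 0.656
grasp_force: 64.0
```

```bash
python3 - <<'E'
from h import *
o,im=shot('wrist','w9.png'); print(o['eef_pos'],o['opening'])
plan(.5556,.0575,.130,98.7,o)
c=cam('wrist',o)
# case near face and pad: intensity profile down the kit mid line (x=0) in the image
def k2w(x,y,z): return [.5495+(.9885*x-.1513*y)/1000,.0970+(.1513*x+.9885*y)/1000,z/1000]
print('case near top edge px',proj(c,k2w(0,-27,72)).round(0),'cheek ends',proj(c,k2w(34,-27,44)).round(0))
E
```

```text
[0.55449592 0.05849915 0.19923494] 0.6562686974563825
shift [-0.0011  0.0012  0.0692] rot [-0.0038  0.0003  0.0018] t 18.9
case near top edge px [[322. 245.]] cheek ends [[379. 231.]]
```

Call:
carry_out(steps=[-0.002,0.001,0.02,-0.0038,0,0.0018,0.3,-0.002,0.001,0.035,-0.0038,0,0.0018,0.3,-0.002,0.001,0.048,-0.0038,0,0.0018,0.3,-0.002,0.001,0.058,-0.0038,0,0.0018,0.3,-0.002,0.001,0.066,-0.0038,0,0.0018,0.3,-0.002,0.001,0.069,-0.0038,0,0.0018,0.3,-0.002,0.001,0.069,-0.0038,0,0.0018,0.3])

```text
time_s: 19.65
eef_pos: [0.5552, 0.0551, 0.1297]
eef_rot: [-0.0, 0.652, 0.758, -0.001]
wrist_force: [-0.3, -0.2, -0.3]
opening: 0.657
grasp_force: 64.1
```

Call:
carry_out(steps=[0.0015,0,0,0,0,0,0.3,0.0015,0,0.002,0,0,0,0.3,0.0015,0,0.004,0,0,0,0.3,0.0015,0,0.006,0,0,0,0.3,0.0015,0,0.0075,0,0,0,0.3,0.0015,0,0.0075,0,0,0,0.3])

```text
time_s: 20.25
eef_pos: [0.5549, 0.0566, 0.1223]
eef_rot: [-0.0, 0.652, 0.758, -0.0]
wrist_force: [-0.6, 0.1, -0.3]
opening: 0.661
grasp_force: 64.1
```

Call:
carry_out(steps=[0,0,0.0015,0,0,0,0.3,0,0,0.003,0,0,0,0.3,0,0,0.004,0,0,0,0.3,0,0,0.004,0,0,0,0.3])

```text
time_s: 20.65
eef_pos: [0.5551, 0.057, 0.1186]
eef_rot: [-0.0, 0.652, 0.758, -0.0]
wrist_force: [-0.6, 3.1, 2.1]
opening: 0.659
grasp_force: 64.2
```

Call:
carry_out(steps=[0.001,0,0.0007,0,0,0,0.3,0.001,0,0.0015,0,0,0,0.3,0.001,0,0.002,0,0,0,0.3,0.001,0,0.002,0,0,0,0.3])

```text
time_s: 21.05
eef_pos: [0.5552, 0.0576, 0.1175]
eef_rot: [0.0, 0.652, 0.758, -0.0]
wrist_force: [-3.0, 1.3, 9.6]
opening: 0.656
grasp_force: 65.1
```

Call:
carry_out(steps=[0.001,0,0.001,0,0,0,0.72,0.001,0,0.0,0,0,0,0.8,0.001,0,0,0,0,0,0.8,0.001,0,-0.015,0,0,0,0.8,0.001,0,-0.035,0,0,0,0.8,0.001,0,-0.065,0,0,0,0.8,0.001,0,-0.09,0,0,0,0,-0.05,0,-0.1,0,0,0,0,-0.08,0,-0.12,0,0,0,0,-0.08,0,-0.12,0,0,0,0,-0.08,0,-0.12,0,0,0,0])

```text
time_s: 22.15
eef_pos: [0.5672, -0.0221, 0.2379]
eef_rot: [0.001, 0.653, 0.758, 0.0]
wrist_force: [0.1, 0.3, -0.8]
opening: -0.001
grasp_force: 0.0
```

```bash
cat > blk2.py <<'E'
from h import *
import sys
z=float(sys.argv[1])
o,im=shot('wrist'); c=cam('wrist',o); hsv=cv2.cvtColor(im,cv2.COLOR_RGB2HSV); print(o['time_s'],o['eef_pos'],o['opening'])
def w2k(p): d=np.array(p)-[549.5,97.0]; return (d@[.9885,.1513]).round(1),(d@[-.1513,.9885]).round(1)
for th in (180,210,235):
  for cs in cv2.findContours(cv2.inRange(hsv,(5,90,th),(34,255,255)),0,2)[0]:
    if cv2.contourArea(cs)<500: continue
    r=cv2.minAreaRect((onz(c,cs[:,0],z)[:,:2]*1000).astype(np.float32)); k=w2k(r[0])
    if abs(k[0])<25 and abs(k[1]+39)<25: print(th,np.round(cv2.minAreaRect(cs)[0]),'kit',k,np.round(r[1],1),round(r[2],1))
E
python3 blk2.py .056
```

```text
22.15 [ 0.56723039 -0.02210992  0.23786474] -0.001352022989627838
180 [320. 144.] kit (np.float64(0.2), np.float64(-59.5)) [151.3   9.1] 9.3
180 [320. 106.] kit (np.float64(0.5), np.float64(-37.2)) [58.9 24.5] 8.6
210 [321. 146.] kit (np.float64(0.3), np.float64(-60.9)) [151.1   5.7] 8.9
210 [320. 106.] kit (np.float64(0.4), np.float64(-37.2)) [58.4 24.5] 8.6
235 [320. 106.] kit (np.float64(0.4), np.float64(-37.2)) [58.1 24.5] 8.5
```

```bash
python3 -c "
from h import *
plan(.5555,.0561,.150,98.7);plan(.5555,.0561,.131,98.7)"
```

```text
shift [0.0781 0.0006 0.0869] rot [-0.0004  0.0002 -0.0023] t 22.2
shift [0.0781 0.0006 0.1059] rot [-0.0004  0.0002 -0.0023] t 22.2
```

Call:
carry_out(steps=[0.04,0,0.02,0,0,-0.002,0,0.075,0,0.05,0,0,-0.002,0,0.078,0.0006,0.08,0,0,-0.002,0,0.078,0.0006,0.09,0,0,-0.002,0,0.078,0.0006,0.098,0,0,-0.002,0,0.078,0.0006,0.104,0,0,-0.002,0,0.078,0.0006,0.106,0,0,-0.002,0,0.078,0.0006,0.106,0,0,-0.002,0])

```text
time_s: 23.0
eef_pos: [0.5563, 0.0551, 0.1312]
eef_rot: [0.001, 0.652, 0.759, -0.0]
wrist_force: [0.0, -1.0, -0.4]
opening: -0.0
grasp_force: 0.0
```

Call:
carry_out(steps=[0.001,0,0.001,0,0,0,0,0.001,0,0.002,0,0,0,0,0.001,0,0.003,0,0,0,0,0.001,0,0.004,0,0,0,0,0.001,0,0.005,0,0,0,0,0.001,0,0.005,0,0,0,0])

```text
time_s: 23.6
eef_pos: [0.5558, 0.057, 0.1258]
eef_rot: [0.0, 0.651, 0.759, -0.0]
wrist_force: [-1.2, 0.6, 3.0]
opening: 0.001
grasp_force: 1.4
```

Call:
carry_out(steps=[0,0,0.001,0,0,0,0,0,0,0.002,0,0,0,0,0,0,0.003,0,0,0,0,0,0,0.004,0,0,0,0,0,0,0.004,0,0,0,0])

```text
time_s: 24.1
eef_pos: [0.5559, 0.0574, 0.1219]
eef_rot: [0.0, 0.651, 0.759, 0.0]
wrist_force: [0.1, 3.8, 5.2]
opening: 0.004
grasp_force: 2.4
```

Call:
carry_out(steps=[0,0,0.001,0,0,0,0,0,0,0.002,0,0,0,0,0,0,0.003,0,0,0,0,0,0,0.003,0,0,0,0])

```text
time_s: 24.5
eef_pos: [0.5561, 0.0573, 0.1205]
eef_rot: [0.0, 0.651, 0.759, 0.0]
wrist_force: [-7.2, 4.3, 18.9]
opening: -0.002
grasp_force: 9.5
```

Call:
carry_out(steps=[0,0,0.0005,0,0,0,0,0,0,0.001,0,0,0,0,0,0,0.0015,0,0,0,0,0,0,0.0015,0,0,0,0])

```text
time_s: 24.9
eef_pos: [0.5562, 0.0573, 0.1204]
eef_rot: [0.0, 0.651, 0.759, 0.0]
wrist_force: [-12.4, 4.1, 31.0]
opening: -0.002
grasp_force: 15.4
```

Call:
carry_out(steps=[0,0,-0.006,0,0,0,0,0,0,-0.03,0,0,0,0,0,0,-0.07,0,0,0,0,-0.04,0,-0.1,0,0,0,0,-0.08,0,-0.12,0,0,0,0,-0.08,0,-0.12,0,0,0,0,-0.08,0,-0.12,0,0,0,0])

```text
time_s: 25.6
eef_pos: [0.5678, -0.0232, 0.237]
eef_rot: [0.0, 0.652, 0.758, -0.0]
wrist_force: [-0.2, 0.4, 0.2]
opening: -0.001
grasp_force: 0.0
```

```bash
python3 blk2.py .048; cat > st.py <<'E'
from h import *
from blkmask import *
E
python3 - <<'E'
from h import *
# block ends heights: triangulate top-face corners from wrist & side & scene
o,im=shot('wrist','w10.png'); c=cam('wrist',o); hsv=cv2.cvtColor(im,cv2.COLOR_RGB2HSV)
x,y=proj(c,[.5552,.0585,.048])[0].astype(int)
best=None
for cs in cv2.findContours(cv2.inRange(hsv,(5,90,210),(34,255,255)),0,2)[0]:
    if cv2.contourArea(cs)>500 and abs(cs[:,0,0].mean()-x)<25 and abs(cs[:,0,1].mean()-y)<14: best=cs
b=best[:,0]; s=b.sum(1); d=b[:,0]-b[:,1]; C=b[[s.argmin(),d.argmax(),s.argmax(),d.argmin()]]
print('corners px',C.tolist(),'edges px',[round(float(np.hypot(*(C[i]-C[(i+1)%4]))),1) for i in range(4)])
for z in (.046,.048,.052): 
    P=onz(c,C,z)*1000; print(z,[round(float(np.linalg.norm(P[i]-P[(i+1)%4])),1) for i in range(4)])
c2=cam('side'); _,ims=shot('side','s10.png'); h2=cv2.cvtColor(ims,cv2.COLOR_RGB2HSV)
e=proj(c2,[.5552,.0585,.048])[0].astype(int); print('side expect',e)
m=cv2.inRange(h2[e[1]-14:e[1]+14,e[0]-32:e[0]+32],(8,150,120),(26,255,255))
for cs in cv2.findContours(m,0,2)[0]:
    if cv2.contourArea(cs)>20:
        q=cs[:,0]+[e[0]-32,e[1]-14]; print(cv2.boundingRect(q),q[q.sum(1).argmin()],q[(q[:,0]-q[:,1]).argmax()])
k=lambda x,y,z:[.5495+(.9885*x-.1513*y)/1000,.0970+(.1513*x+.9885*y)/1000,z/1000]
print('exp side top corners',proj(c2,[k(-29,-27,48),k(29,-27,48),k(-29,-51,48),k(29,-51,48)]).round(1).tolist())
E
```

```text
25.6 [ 0.56778675 -0.02321755  0.23702631] -0.0010004281584132602
180 [322. 104.] kit (np.float64(1.5), np.float64(-36.7)) [58.  24.5] 8.6
180 [353. 124.] kit (np.float64(-1.8), np.float64(-25.2)) [156.4  84.8] 11.9
210 [320. 144.] kit (np.float64(-0.0), np.float64(-61.3)) [155.8   7.2] 9.0
210 [322. 104.] kit (np.float64(1.4), np.float64(-37.0)) [57.8 23.9] 8.6
235 [337. 144.] kit (np.float64(10.9), np.float64(-61.7)) [133.8   5.6] 9.4
235 [322. 104.] kit (np.float64(1.3), np.float64(-37.0)) [57.7 23.9] 8.6
corners px [[278, 88], [370, 87], [368, 126], [279, 126]] edges px [92.0, 39.1, 89.0, 38.0]
0.046 [57.5, 23.5, 57.2, 22.9]
0.048 [57.1, 23.3, 56.8, 22.7]
0.052 [56.2, 23.0, 55.9, 22.4]
side expect [312 232]
(301, 229, 24, 11) [303 231] [323 230]
exp side top corners [[301.0, 230.7], [324.3, 228.9], [301.6, 236.8], [325.2, 234.9]]
```

```bash
python3 -c "
from h import *
plan(.5709,.0591,.1235,98.7);plan(.5415,.0546,.1235,98.7)"
```

```text
shift [0.0788 0.0166 0.112 ] rot [-0.0032 -0.0007  0.0011] t 25.75
shift [ 0.0788 -0.0131  0.1121] rot [-0.0032 -0.0007  0.0011] t 25.75
```

Call:
carry_out(steps=[0.04,0.016,0.03,-0.003,0,0.001,0,0.078,0.0165,0.06,-0.003,0,0.001,0,0.0785,0.0165,0.085,-0.003,0,0.001,0,0.0785,0.0165,0.102,-0.003,0,0.001,0,0.0785,0.0165,0.109,-0.003,0,0.001,0,0.0785,0.0165,0.112,-0.003,0,0.001,0,0.0785,0.0165,0.1135,-0.003,0,0.001,0,0.0785,0.0165,0.115,-0.003,0,0.001,0,0.0785,0.0165,0.116,-0.003,0,0.001,0,0.0785,0.0165,0.117,-0.003,0,0.001,0,0.0785,0.0165,0.117,-0.003,0,0.001,0])

```text
time_s: 26.85
eef_pos: [0.5726, 0.0575, 0.1207]
eef_rot: [0.002, 0.652, 0.758, 0.001]
wrist_force: [0.7, 0.0, 1.7]
opening: 0.001
grasp_force: 1.0
```

Call:
carry_out(steps=[0.0008,-0.001,0.001,-0.002,0,0,0,0.0008,-0.001,0.002,-0.002,0,0,0,0.0008,-0.001,0.0025,-0.002,0,0,0,0.0008,-0.001,0.0025,-0.002,0,0,0])

```text
time_s: 27.25
eef_pos: [0.5725, 0.0577, 0.1205]
eef_rot: [0.003, 0.652, 0.759, 0.002]
wrist_force: [-5.2, -1.6, 19.1]
opening: 0.001
grasp_force: 9.3
```

Call:
carry_out(steps=[0,0,-0.008,0,0,0,0,0,-0.015,-0.008,0,0,0,0,0,-0.03,-0.008,0,0,0,0,0,-0.03,-0.004,0,0,0,0,0,-0.03,-0.002,0,0,0,0,0,-0.03,-0.001,0,0,0,0,0,-0.03,0,0,0,0,0,0,-0.03,0,0,0,0,0])

```text
time_s: 28.05
eef_pos: [0.5409, 0.0539, 0.1204]
eef_rot: [0.0, 0.651, 0.759, 0.0]
wrist_force: [-20.2, -0.3, 35.9]
opening: 0.002
grasp_force: 18.3
```

Call:
carry_out(steps=[0,-0.03,-0.006,0,0,0,0,0,-0.03,-0.03,0,0,0,0,0,-0.03,-0.07,0,0,0,0,-0.04,-0.02,-0.1,0,0,0,0,-0.08,-0.015,-0.12,0,0,0,0,-0.08,-0.015,-0.12,0,0,0,0,-0.08,-0.015,-0.12,0,0,0,0])

```text
time_s: 28.75
eef_pos: [0.5388, -0.0283, 0.2377]
eef_rot: [0.002, 0.653, 0.758, 0.002]
wrist_force: [-0.3, 0.7, -0.1]
opening: -0.002
grasp_force: 0.0
```

```bash
python3 blk2.py .048; python3 - <<'E'
from h import *
# compare case label and pen with view w7
import pickle
def meas(o,im):
    c=cam('wrist',o); h=cv2.cvtColor(im,cv2.COLOR_RGB2HSV)
    p=proj(c,[.548,.112,.072])[0].astype(int); y0,x0=max(p[1]-60,0),p[0]-50
    m=cv2.inRange(h[y0:p[1]+60,x0:p[0]+50],(0,0,235),(180,30,255)); cs=max(cv2.findContours(m,0,2)[0],key=cv2.contourArea)+[x0,y0]
    r=cv2.minAreaRect((onz(c,cs[:,0],.072)[:,:2]*1000).astype(np.float32)); print('label',np.round(r[0],1),np.round(r[1],1),round(r[2],1))
meas(pickle.load(open('w7.pkl','rb')),cv2.imread('pics/w7.png')[:,:,::-1].copy())
meas(*shot('wrist','w11.png'))
E
```

```text
28.75 [ 0.53879729 -0.02834535  0.23767711] -0.0016608593655717432
180 [368. 102.] kit (np.float64(1.6), np.float64(-36.8)) [57.1 24.6] 8.6
180 [363.  74.] kit (np.float64(-0.8), np.float64(-22.2)) [156.5  86.1] 8.8
210 [363. 143.] kit (np.float64(-0.5), np.float64(-61.3)) [155.8   6.8] 9.3
210 [368. 102.] kit (np.float64(1.6), np.float64(-36.8)) [57.1 24.6] 8.6
235 [363. 143.] kit (np.float64(-0.5), np.float64(-61.7)) [155.7   6. ] 9.3
235 [368. 103.] kit (np.float64(1.6), np.float64(-37.1)) [57.1 24. ] 8.6
label [548.6 110.6] [26.8 40.9] 88.7
label [548.9 106.7] [41.2 18.6] 0.4
```

```bash
python3 -c "
from bench import ctrl
print(ctrl.hand_in())"
```

```text
the job is handed in; nothing more can be done
None
```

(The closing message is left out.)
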